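# Nudge the sample carriage home in the measuring hood

### The arm

A 7-joint arm with a two-finger parallel gripper is mounted at the origin on the work surface. World frame = base frame: x ahead of the robot, y to its left, z up, the work surface at z = 0. Lengths are in mm, angles in rad, forces in N, time in s.
With the tool pointing down it reaches from about 375 to 925 mm from the base axis. Payload 3.1 kg.
Tool frame: the origin (TCP) lies between the finger pads; the fingertips stand 8 mm ahead of it and the grasp point (between the pads) lies 11 mm behind it (manip.finger_overhang is the distance from the TCP to the fingertips, in mm); z points along the fingers, y is the direction in which the jaws open and shut (so a half turn about z gives the same grasp; the last joint's range is limited). The gripper opens to 85 mm and grips with 20 to 120 N. Pads are 22 mm wide; open, the fingers measure 114 mm over their backs; the gripper's body (76 mm by 85 mm) begins 54 mm behind the grasp point. The pads swing forward as they close: fully open they stand 13 mm farther back than shut.
Start: joints at [-1.268, 0.383, 0.044, 1.598, -0.018, 1.161, -0.05], TCP at [253.579, 598.499, 239.269] pointing down, gripper open.
Joint ranges: [-2.61, 2.61], [-0.41, 2.15], [-1.48, 1.57], [0, 2.5], [-1.57, 4.71], [0.05, 1.97], [-2.85, 2.85]. Speed limits (rad/s): [2.79, 2.79, 3.14, 3.14, 3.14, 3.14, 3.14].

### API

Orientations are given as a 3x3 rotation matrix whose columns are the frame's x, y, z axes.
In Python, from workcell import telemetry, snapshot, camera_params, sign_off, manip gives the robot as it stands.
- The arm moves only by the shell command python3 -m creep 'ROWS'. ROWS is a JSON object of lists of equal length, an entry for each row: "jaw": the opening, from 0 (shut) to 1 (fully open); "offset": the shift along the tool's x, y, z in mm, a list of three; "yaw": the turn about the tool's z in degrees. A call has 1 to 5 rows; each row shifts and turns the commanded pose from where the row before left it, along the tool's axes as they then stand; what a row does not reach is not made up. A row lasts 1/8 s, in which the tool goes at most 62.5 mm and 10.7 degrees, less where a joint would pass 70% of its speed; a pose out of reach is approached as far as the arm can. A call is refused whole if a number of a shift passes 62.5 or a number of a turn 10.7, either way. A call with a gripper value outside its range is refused whole. The fingers move at their own pace and stop on an object; the grip force is fixed at half the most. Time passes only in rows, so rows that do not move let the fingers close. It gives the time, the measured TCP pose, the force and the opening at its end, in the units of the state.
- telemetry.state(): the state, without advancing time (a new reading comes with each control period).
- snapshot(name): name is "side" or "top" or "wrist"; returns the picture (400x640x3 uint8, red, green, blue); there is no depth.
- camera_params(name): a dict with "vertical_fov" (degrees; the focal length in pixels is half the picture's height over the tangent of half this angle, whatever the lens; pixels are square), "cx", "cy" (the principal point, pixels), "world_from_camera" (4x4, takes a point from camera to world coordinates); the wrist camera has in their place "hand_eye" (4x4, takes a point from camera to tool coordinates, whose origin is the TCP and whose axes are the flange's). Camera axes: x right, y down, z forward; pixel columns grow to the right and rows downward; lengths in mm; the calibration is good to about 2 mm. A picture is of the moment at which its call begins: read the wrist's pose just before it. camera_params takes no time and is no camera call.
- sign_off(): hands the job in, once; it reports no verdict.
The state is a dict: "clock": time; "joints": joint angles; "joint_vel": joint speeds; "joint_torque": joint torques, N m; "ee_pos": TCP position; "ee_rot": TCP orientation; "ft_force": force on the tool from outside, world axes, zero at the start; "ft_torque": the same for the moment, N m; "gripper_width": finger opening in mm.
Only numpy, scipy, OpenCV 4.12 (cv2) and the standard library are available. Lean on these libraries where they do the work, as an engineer would, in place of code of your own. Each camera call takes 0.05 s, during which the arm holds its last target. There are 200 camera calls.

### The job

Take the push tool from its mat and, with its foot only (never your hand), gently nudge the sample carriage along its slide into the black hood until it is seated, lightly pressed into the rubber of the hidden end stop: do not ram the stop (keep to about 10 N against it), throw the carriage or shake the glass sample off its place. Then leave the carriage there, stand the tool upright back on its blue mat and let go; leave everything else on the table alone.

Things in the scene. Friction and masses are not known exactly. Their poses are not given: they have to be found in the camera images.
- rail: Grey slide base with two low aluminium guide walls, fixed to the table: 360 long (its x) x 90 wide x 12 mm thick, guide walls up to 26 mm above the table. Origin: centre of the underside, on the table. Its +x points along the slide, towards the black hood. 1.5 mm of play each side of the carriage.
- hood: Black hood fixed over the slide's far end, 140 along x, 102 wide, 64 mm high; detector block and tube on its far half reach 114 mm. Origin on the table under its centre, axes as the rail's; open mouth at x = -70 mm. Inside, unseen, is the end stop: a rubber face set somewhere 40 to 90 mm inside the mouth, different each time, a few cm wide and centred; it yields 2 N per mm for 4 mm, then is hard.
- carriage: Aluminium sample carriage, loose in the slide, 130 long (x, nose to the hood) x 60 x 22 mm, about 0.6 kg. Black chuck 56 dia x 4 mm, centred 20 mm ahead of its origin; blue push plate across the tail, 50 wide, 12 thick, top 48 mm above the underside. Origin: centre of the underside, 12 mm above the table. Sliding friction about 2 to 6 N; it stays where it is left.
- carriage_tail (a point): Centre of the rear face of the blue push plate, where to push: 65 mm behind the carriage's origin, 36 mm above its underside (48 mm above the table). Push along the rail's +x.
- sample: Amber glass disc, 44 mm dia x 8 mm, 30 g, lying loose on the chuck. Origin: centre of its underside.
- chuck (a point): Centre of the chuck's top face, where the sample should lie.
- pusher: The push tool, standing upright: a white square foot 44 x 44 x 24 mm high, with an orange square handle 18 x 18 mm rising from its middle to 101 mm above the underside; 0.15 kg. Origin: centre of the underside; z up, x and y square to the foot's faces. All four sides are alike.
- mat: Blue square mat 110 x 110 x 3 mm fixed to the table, on which the pusher stands at the start. Origin: centre of the underside; top at 3 mm.
- vial: Bystander: sample vial with red cap, 28 dia x 75 mm. Origin: centre of the underside.
- cup: Bystander: small white cup, 60 dia x 60 mm. Origin: centre of the underside.
- dish: Bystander: shallow glass dish, 90 dia x 14 mm. Origin: centre of the underside.
- spare_sample: Bystander: green glass disc, 44 dia x 8 mm, on the table. Origin: centre of the underside.
- driver: Bystander: screwdriver lying on the table. Origin: centre of its underside.
- filterbox: Bystander: black box, 90 x 70 x 30 mm. Origin: centre of the underside.
Not all that is in view belongs to the job. What is shaped like the hood but pink is not meant. Leave any purple look-alike of the carriage alone.

How it is judged (in metres and radians):
On the way, in this order (a step that is already met when the one before it is completed fails the run):
1. the push tool is picked up off its mat (height (world z) of pusher above 0.02 m), for 0.1 s.
2. the carriage, pushed by the tool, rests against the hidden stop (contact force between carriage and hood above 1 N and contact force between pusher and carriage above 0.5 N), for 0.1 s.
At the end, for the whole second after the job is handed in: The carriage is at rest and still pressed against the hidden stop inside the hood (more than 0.3 N); the sample lies on the chuck within 8 mm of its centre; the pusher stands upright (within 0.1 rad) on the mat, at rest, within 40 mm of the mat's centre; nothing is held (contact force between carriage and hood above 0.3 N and linear speed of each of carriage, pusher below 0.01 m/s and horizontal distance between sample and chuck below 0.008 m and z of sample in the frame of chuck below 0.004 m and horizontal distance between pusher and mat below 0.04 m and angle between pusher's own z axis and vertical below 0.1 rad and height (world z) of pusher below 0.006 m); the robot touches nothing.
It fails at once if the carriage is driven against the hidden stop harder than 16 N (contact force between carriage and hood above 16 N).
It fails at once if the carriage is touched by the hand (fingers or arm) instead of the tool (contact force between any of the fingers, the arm and carriage above 0.5 N).
It fails at once if the glass sample slips off the middle of its chuck by more than 8 mm (horizontal distance between sample and chuck above 0.008 m).
It fails at once if the carriage is thrown (faster than 0.15 m/s) (linear speed of carriage above 0.15 m/s).
It fails at once if a bystander (vial, cup, dish, spare sample, screwdriver, filter box) is shifted more than 15 mm (distance of any of vial, cup, dish, spare_sample, driver, filterbox from where it was at the start of the episode above 0.015 m).
It also fails if it takes over 72 s, if anything falls off the work surface, if the arm or the gripper's body presses on something with over 40 N, if the wrist force passes 120 N, or if a joint passes its speed limit or range.

## Working session

There is one attempt and no reset: what is moved stays moved. The work goes in short steps, Python scripts to look and compute and a shell command to move; the robot and the scene stay as the last step left them, time stands still between calls to the robot, and variables do not carry over. Pictures are saved under pics/ and viewed, about 8 in all and at most 12, crops included, and the job is handed in when it is done.

```bash
mkdir -p pics; ls; python3 - <<'E'
from workcell import telemetry, snapshot, camera_params, manip
import cv2, numpy as np, json
np.set_printoptions(precision=4,suppress=True)
s=telemetry.state(); print(s)
for n in ("top","side","wrist"):
    p=camera_params(n); print(n,p)
    im=snapshot(n); np.save(f"pics/{n}0.npy",im)
    cv2.imwrite(f"pics/{n}0.png",im[:,:,::-1])
E
```

```text
pics
{'clock': 0.0, 'joints': array([-1.2678,  0.3838,  0.0438,  1.5996, -0.0179,  1.1612, -0.0499]), 'joint_vel': array([-0.0005, -0.0006,  0.0002,  0.0021,  0.0007, -0.0003, -0.0006]), 'joint_torque': array([ -0.0001, -43.3467,   1.0245, -24.9512,   0.0107,   0.0115,
        -0.    ]), 'ee_pos': array([253.227, 597.602, 237.853]), 'ee_rot': array([[-0.9208,  0.39  , -0.0009],
       [ 0.39  ,  0.9208, -0.0025],
       [-0.0001, -0.0027, -1.    ]]), 'ft_force': array([-0.9303,  0.14  , -0.0128]), 'ft_torque': array([ 0.01  , -0.0411,  0.042 ]), 'gripper_width': 84.88386550021629}
top {'vertical_fov': 47.7047488659175, 'cx': 325.5380007538351, 'cy': 202.43147564613705, 'world_from_camera': array([[   0.0111,   -0.9903,    0.1382,  341.388 ],
       [  -0.9999,   -0.0127,   -0.0109,   35.4545],
       [   0.0125,   -0.138 ,   -0.9903, 1549.3548],
       [   0.    ,    0.    ,    0.    ,    1.    ]])}
side {'vertical_fov': 42.18268457428762, 'cx': 325.29096033788966, 'cy': 205.3939488709919, 'world_from_camera': array([[   0.9985,   -0.0254,    0.0494,  469.0953],
       [  -0.054 ,   -0.6522,    0.7561, -933.6919],
       [   0.013 ,   -0.7576,   -0.6525,  897.099 ],
       [   0.    ,    0.    ,    0.    ,    1.    ]])}
wrist {'vertical_fov': 67.561821830171, 'cx': 321.8941109611437, 'cy': 198.1904975333337, 'hand_eye': array([[  -0.0002,   -0.9549,   -0.2969,   76.4229],
       [   1.    ,   -0.0004,    0.0008,    0.1526],
       [  -0.0009,   -0.2969,    0.9549, -135.7009],
       [   0.    ,    0.    ,    0.    ,    1.    ]])}
```

View pics/top0.png

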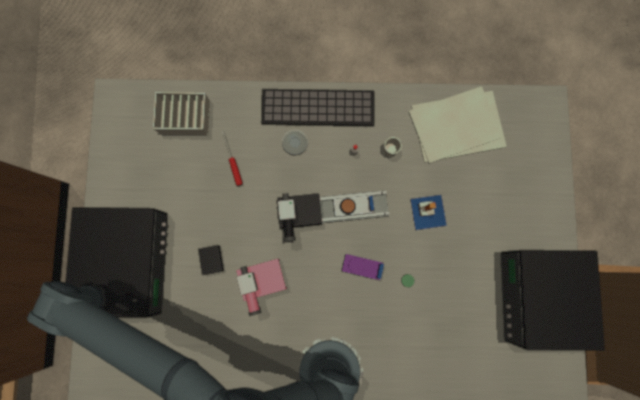

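View pics/side0.png

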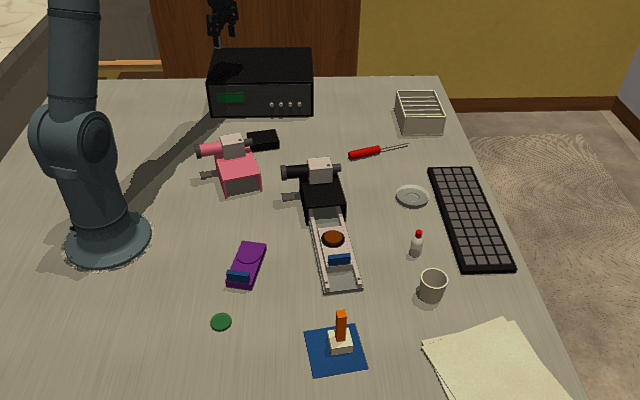

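Candidates, top view: the black hood at (300,210) against the pink one at (265,278), and the grey carriage with amber disc at (350,205) against the purple one at (362,267). The black and grey ones fit the description, and they sit together on the slide. The tool is on the blue mat at (428,212). I'll confirm with a crop and measure.

```bash
cat > h.py <<'E'
import cv2, numpy as np
from workcell import telemetry, snapshot, camera_params
np.set_printoptions(precision=2,suppress=True)
def cam(n,st=None):
    p=camera_params(n); f=200/np.tan(np.radians(p['vertical_fov']/2))
    if n=='wrist':
        T=np.eye(4);T[:3,:3]=st['ee_rot'];T[:3,3]=st['ee_pos'];M=T@p['hand_eye']
    else: M=p['world_from_camera']
    return f,p['cx'],p['cy'],np.array(M)
def ray(c,uv,z):
    f,cx,cy,M=c; uv=np.atleast_2d(uv).astype(float)
    d=np.c_[(uv[:,0]-cx)/f,(uv[:,1]-cy)/f,np.ones(len(uv))]@M[:3,:3].T
    return M[:3,3]+d*((z-M[2,3])/d[:,2])[:,None]
def proj(c,P):
    f,cx,cy,M=c; q=(np.atleast_2d(P)-M[:3,3])@M[:3,:3]
    return q[:,:2]/q[:,2:]*f+[cx,cy]
def mask(im,lo,hi,roi=None):
    m=cv2.inRange(cv2.cvtColor(im,cv2.COLOR_RGB2HSV),np.array(lo),np.array(hi))
    if roi: k=np.zeros_like(m);x0,y0,x1,y1=roi;k[y0:y1,x0:x1]=255;m&=k
    return m
def blobs(m,amin=15):
    cs,_=cv2.findContours(m,cv2.RETR_EXTERNAL,cv2.CHAIN_APPROX_NONE)
    return [(cv2.contourArea(c),cv2.minAreaRect(c),c) for c in sorted(cs,key=cv2.contourArea,reverse=True) if cv2.contourArea(c)>=amin]
BLUE=((100,120,40),(125,255,255)); ORANGE=((5,150,60),(20,255,255))
E
python3 - <<'E'
from h import *
t=np.load('pics/top0.npy'); s=np.load('pics/side0.npy')
for n,im,roi in (('top',t,(270,170,460,240)),('side',s,(270,210,390,390))):
    c=cam(n)
    for nm,col in (('blue',BLUE),('orange',ORANGE)):
        for a,r,k in blobs(mask(im,*col,roi),4):
            print(n,nm,a,np.round(r[0],1),np.round(r[1],1),round(r[2],1),'z3',ray(c,[r[0]],3)[0][:2],'z60',ray(c,[r[0]],60)[0][:2],'z104',ray(c,[r[0]],104)[0][:2])
            if nm=='blue' and a>300:print(ray(c,cv2.boxPoints(r),3)[:,:2].tolist())
a=cv2.resize(t[170:250,260:460,::-1],None,fx=4,fy=4,interpolation=cv2.INTER_CUBIC)
cv2.imwrite('pics/c1.png',a)
E
```

```text
top blue 777.0 [428.  211.8] [29.3 28.9] 80.5 z3 [ 528.89 -335.47] z60 [ 521.98 -321.8 ] z104 [ 516.64 -311.24]
[[570.2036572744951, -278.41074470278863], [588.1716938273711, -377.96291207006584], [487.8468284594813, -392.16345209429727], [470.2611740021196, -293.44656186651787]]
top blue 10.0 [370.8 203. ] [10.2  1.8] 81.9 z3 [ 557.06 -137.92] z60 [ 549.11 -131.53] z104 [ 542.97 -126.6 ]
top orange 19.5 [430.1 206.2] [3.1 8.9] 63.4 z3 [ 548.62 -343.25] z60 [ 540.98 -329.29] z104 [ 535.08 -318.51]
side blue 1760.0 [335.3 349.8] [47.6 56.8] 80.0 z3 [ 532.89 -339.74] z60 [ 528.82 -377.61] z104 [ 525.68 -406.84]
[[469.80530755302203, -292.7579602576167], [587.6604526735802, -273.2272630936552], [592.2552288630081, -383.9623357312722], [483.20121608900877, -400.08449780935086]]
side blue 193.5 [338.6 259.3] [10.8 22. ] 83.7 z3 [557.77 -93.31] z60 [ 552.11 -146.88] z104 [ 547.75 -188.24]
side orange 275.0 [340.6 325. ] [10.6 32.3] 3.0 z3 [ 547.97 -280.49] z60 [ 542.94 -322.13] z104 [ 539.06 -354.28]
side orange 166.5 [333. 236.] [12. 18.] 90.0 z3 [549.6  -14.22] z60 [544.47 -72.84] z104 [ 540.51 -118.09]
```

View pics/c1.png

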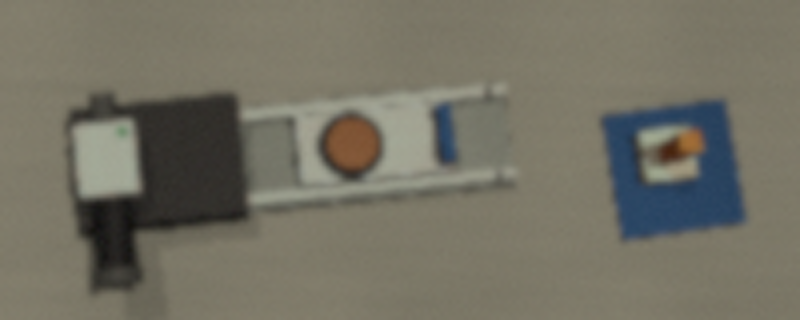

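The crop confirms it: grey slide with the aluminium carriage and amber disc running into the black hood (mouth at crop x≈240), blue plate at (445,133) and the tool on its mat at (670,155). I'll move over the tool and look again from close by.

```bash
python3 -m creep '{"jaw":[1,1,1,1],"offset":[[-47,-20.5,0],[-47,-20.5,0],[-47,-20.5,0],[-47,-20.5,0]],"yaw":[0,0,0,0]}'
python3 -m creep '{"jaw":[1,1,1,1],"offset":[[-47,-20.5,0],[-47,-20.5,0],[-47,-20.5,0],[-47,-20.5,0]],"yaw":[0,0,0,0]}'
python3 -m creep '{"jaw":[1,1,1,1,1],"offset":[[-22.4,-52.7,0],[-22.4,-52.7,0],[-22.4,-52.7,0],[-22.4,-52.7,0],[-22.4,-52.7,0]],"yaw":[0,0,0,0,0]}'
python3 -m creep '{"jaw":[1,1,1,1,1],"offset":[[-22.4,-52.7,0],[-22.4,-52.7,0],[-22.4,-52.7,0],[-22.4,-52.7,0],[-22.4,-52.7,0]],"yaw":[0,0,0,0,0]}'
python3 -m creep '{"jaw":[1,1,1,1],"offset":[[0,0,0],[0,0,0],[0,0,0],[0,0,0]],"yaw":[-9,-9,-9,0]}'
```

```text
clock: 0.65
ee_pos: [395.5, 448.1, 238.9]
ee_rot: [[-0.921, 0.39, -0.0], [0.39, 0.921, -0.0], [0.0, -0.001, -1.0]]
ft_force: [0.6, -0.5, -0.3]
gripper_width: 85.7
clock: 1.15
ee_pos: [536.5, 299.4, 238.9]
ee_rot: [[-0.921, 0.39, -0.0], [0.39, 0.921, -0.0], [0.0, -0.0, -1.0]]
ft_force: [0.8, 0.6, 0.1]
gripper_width: 85.4
clock: 1.78
ee_pos: [535.7, 12.7, 239.1]
ee_rot: [[-0.921, 0.39, -0.0], [0.39, 0.921, 0.0], [0.0, 0.0, -1.0]]
ft_force: [0.6, -1.0, -0.3]
gripper_width: 85.6
clock: 2.4
ee_pos: [536.2, -273.2, 239.1]
ee_rot: [[-0.921, 0.39, -0.0], [0.39, 0.921, 0.0], [0.0, 0.0, -1.0]]
ft_force: [0.7, 0.6, -0.2]
gripper_width: 85.5
clock: 2.9
ee_pos: [536.2, -271.7, 238.9]
ee_rot: [[-0.998, -0.069, -0.001], [-0.069, 0.998, 0.001], [0.001, 0.001, -1.0]]
ft_force: [0.0, 0.0, 0.3]
gripper_width: 85.1
```

```bash
python3 - <<'E'
from h import *
st=telemetry.state(); w=snapshot('wrist'); np.save('pics/w1.npy',w); np.save('pics/w1_pos.npy',st['ee_pos']); np.save('pics/w1_rot.npy',st['ee_rot'])
cv2.imwrite('pics/w1.png',w[:,:,::-1])
s=snapshot('side'); np.save('pics/s1.npy',s)
c=cam('wrist',st)
for nm,col in (('blue',BLUE),('orange',ORANGE)):
    for a,r,k in blobs(mask(w,*col),40):
        print(nm,a,np.round(r[0],1),np.round(r[1],1),round(r[2],1),'z3',ray(c,[r[0]],3)[0][:2],'z60',ray(c,[r[0]],60)[0][:2],'z104',ray(c,[r[0]],104)[0][:2])
E
```

```text
blue 2837.5 [267.  150.8] [ 60.6 110.1] 51.0 z3 [ 518.59 -340.27] z60 [ 509.62 -330.52] z104 [ 502.7  -322.99]
blue 474.5 [295.3 186.9] [24.1 40.3] 86.1 z3 [ 562.48 -303.32] z60 [ 546.78 -299.23] z104 [ 534.66 -296.08]
blue 235.0 [445.  200.5] [ 8.  39.4] 3.8 z3 [ 567.56 -107.55] z60 [ 551.08 -133.49] z104 [ 538.36 -153.52]
orange 965.0 [508.5 195. ] [31.8 38.9] 45.0 z3 [554.54 -26.63] z60 [540.06 -64.99] z104 [528.88 -94.59]
orange 529.5 [268.1 184.2] [30.9 28.7] 84.3 z3 [ 561.31 -338.24] z60 [ 545.79 -328.8 ] z104 [ 533.81 -321.51]
```

View pics/w1.png

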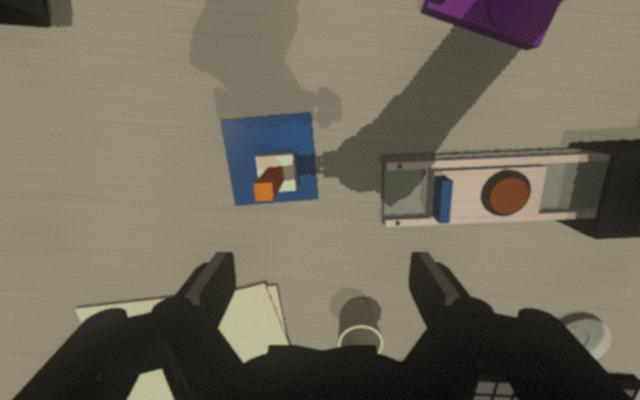

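The wrist view shows the mat at (270,160), the handle top at (264,190), the slide tail end at x≈384, the blue plate at (443,200), the amber disc at (506,194) and the hood mouth near x≈600.

```bash
python3 - <<'E'
from h import *
w=np.load('pics/w1.npy'); st=dict(ee_pos=np.load('pics/w1_pos.npy'),ee_rot=np.load('pics/w1_rot.npy')); c=cam('wrist',st)
# handle top (bright orange), foot top (white), mat hull
hsv=cv2.cvtColor(w,cv2.COLOR_RGB2HSV)
roi=(210,105,330,215)
m=mask(w,(5,150,170),(20,255,255),roi); b=blobs(m,20)[0]; print('handle top',b[0],b[1],ray(c,[b[1][0]],104)[0]); 
p=ray(c,cv2.boxPoints(b[1]),104)[:,:2]; print(p, np.degrees(np.arctan2(*(p[1]-p[0])[::-1]))%90)
m=mask(w,(0,0,120),(180,110,255),(250,148,300,195)); b=blobs(m,20)[0]; p=ray(c,cv2.boxPoints(b[1]),27)[:,:2];print('foot',b[0],b[1],p.mean(0),np.degrees(np.arctan2(*(p[1]-p[0])[::-1]))%90,np.linalg.norm(p[1]-p[0]),np.linalg.norm(p[2]-p[1]))
m=mask(w,*BLUE,roi); pts=np.vstack([k for _,_,k in blobs(m,40)]); hull=cv2.convexHull(pts); q=cv2.approxPolyDP(hull,6,True)[:,0]; p=ray(c,q,3)[:,:2];print('mat',q.tolist(),p,p.mean(0))
m=mask(w,(2,120,40),(20,255,255),(470,160,540,225)); b=blobs(m)[0]; e=cv2.fitEllipse(b[2]); print('sample',e,ray(c,[e[0]],46)[0])
a=cv2.resize(w[130:250,365:645,::-1],None,fx=2.8,fy=2.8,interpolation=cv2.INTER_CUBIC); bb=cv2.resize(w[105:215,205:335,::-1],None,fx=2.4,fy=2.4,interpolation=cv2.INTER_CUBIC)
cv2.imwrite('pics/c2.png',np.vstack([a,cv2.copyMakeBorder(bb,0,0,0,a.shape[1]-bb.shape[1],cv2.BORDER_CONSTANT)]))
E
```

```text
handle top 241.5 ((263.5, 191.0), (16.0, 17.0), 90.0) [ 540.68 -325.75  104.  ]
[[ 533.45 -333.74]
 [ 532.37 -317.93]
 [ 548.03 -317.63]
 [ 549.12 -333.71]] 3.8983627139084405
foot 744.5 ((275.0380554199219, 173.53298950195312), (37.68968963623047, 38.758392333984375), 85.91438293457031) [ 541.52 -326.27] 7.988636889857389 45.28244943277846 45.49395746793512
mat [[316, 197], [236, 200], [234, 172], [252, 124], [308, 114]] [[ 574.23 -275.91]
 [ 585.39 -379.68]
 [ 548.22 -381.59]
 [ 487.42 -358.81]
 [ 471.18 -291.96]] [ 533.29 -337.59]
sample ((508.3414306640625, 194.9213409423828), (33.49781036376953, 40.94432830810547), 56.36396789550781) [543.53 -55.77  46.  ]
```

View pics/c2.png

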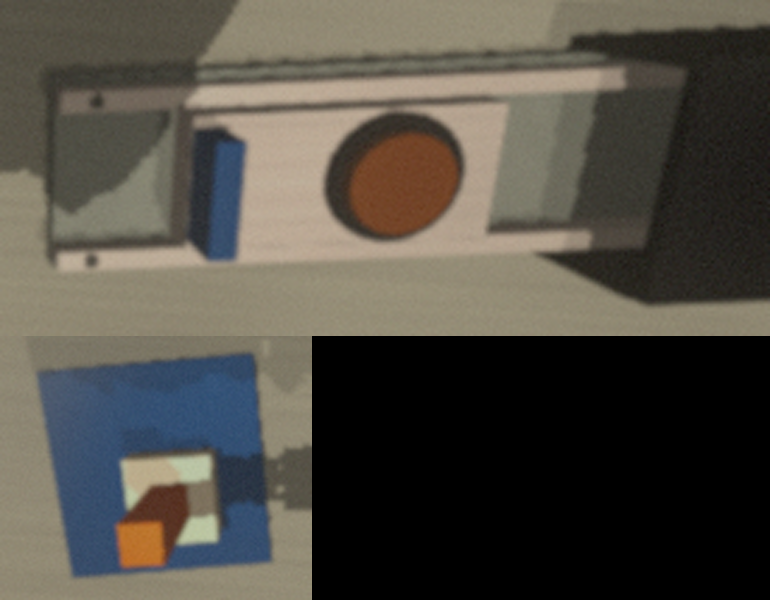

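```bash
python3 - <<'E'
from h import *
st=dict(ee_pos=np.load('pics/w1_pos.npy'),ee_rot=np.load('pics/w1_rot.npy')); c=cam('wrist',st)
A=lambda l:np.array(l)/2.8+[365,130]
B=lambda l:(np.array(l)-[0,336])/2.4+[205,105]
ang=lambda p,q:np.degrees(np.arctan2(*(q-p)[:2][::-1]))
p=ray(c,B([[38,372],[253,354],[270,561],[73,577]]),3); print('mat',p[:,:2],p.mean(0),[ang(p[i],p[(i+1)%4]) for i in range(4)])
p=ray(c,B([[121,459],[211,453],[219,542]]),27); print('foot',p[:,:2],(p[0]+p[2])/2,ang(p[0],p[1]),ang(p[1],p[2]))
for nm,l in (('wall-near',[[57,90],[625,67]]),('wall-far',[[55,270],[650,247]])):
    p=ray(c,A(l),26);print(nm,p[:,:2],ang(p[0],p[1]))
p=ray(c,A([[193,112],[507,101],[487,234]]),34);print('carriage top edge',p[:,:2],ang(p[0],p[1]),ang(p[1],p[2]))
p=ray(c,A([[215,141],[205,259],[236,259],[245,141]]),60);print('plate top',p[:,:2],p.mean(0),ang(p[1],p[0]))
print('chuck',ray(c,A([[395,176]]),38),'sample',ray(c,A([[404,185]]),46))
print('mouth',ray(c,A([[687,70],[645,247]]),26))
E
```

```text
mat [[ 485.29 -396.2 ]
 [ 469.26 -289.17]
 [ 576.47 -273.81]
 [ 592.92 -380.57]] [ 530.98 -334.94    3.  ] [np.float64(98.51970472449393), np.float64(8.15619192019411), np.float64(-81.24444829800589), np.float64(-171.73552686344973)]
foot [[ 522.04 -349.56]
 [ 516.14 -306.05]
 [ 560.7  -300.25]] [ 541.37 -324.91   27.  ] 97.71930448226932 7.415335192905664
wall-near [[ 518.78 -197.17]
 [ 492.99   38.28]] 96.2511672380847
wall-far [[ 599.96 -187.34]
 [ 570.98   76.16]] 96.276026032607
carriage top edge [[ 522.73 -141.56]
 [ 509.32  -12.96]
 [ 567.33   -4.63]] 95.95082117668419 8.170994038323121
plate top [[ 528.67 -141.33]
 [ 577.45 -136.18]
 [ 576.6  -123.68]
 [ 527.88 -129.75]] [ 552.65 -132.73   60.  ] -173.9787782645615
chuck [[543.25 -53.7   38.  ]] sample [[544.82 -54.34  46.  ]]
mouth [[492.45  64.59  26.  ]
 [571.13  73.93  26.  ]]
```

```bash
python3 -m creep '{"jaw":[1,1,1,1],"offset":[[-0.5,-27,0],[-0.6,-27,0],[0,0,0],[0,0,0]],"yaw":[0,0,-3.5,0]}'
python3 -m creep '{"jaw":[1,1,1,1,1],"offset":[[0,0,30],[0,0,30],[0,0,25],[0,0,0],[0,0,0]],"yaw":[0,0,0,0,0]}'
python3 - <<'E'
from h import *
st=telemetry.state(); w=snapshot('wrist'); c=cam('wrist',st); print(st['ee_pos'],np.degrees(np.arctan2(st['ee_rot'][1,1],st['ee_rot'][0,1])))
cv2.imwrite('pics/w2.png',w[:,:,::-1])
m=mask(w,(5,150,150),(20,255,255))
for b in blobs(m,60):
    p=ray(c,cv2.boxPoints(b[1]),104); print(b[0],b[1],p.mean(0),np.degrees(np.arctan2(*(p[1]-p[0])[:2][::-1]))%90,np.linalg.norm(p[1]-p[0]),np.linalg.norm(p[2]-p[1]))
E
```

```text
clock: 3.5
ee_pos: [541.3, -325.7, 239.1]
ee_rot: [[-0.992, -0.129, -0.0], [-0.129, 0.992, 0.0], [0.0, 0.0, -1.0]]
ft_force: [-0.4, -0.2, -1.0]
gripper_width: 85.2
clock: 4.12
ee_pos: [542.2, -325.6, 155.3]
ee_rot: [[-0.991, -0.131, 0.001], [-0.131, 0.991, -0.001], [-0.001, -0.001, -1.0]]
ft_force: [-0.3, -0.1, 0.4]
gripper_width: 85.4
[ 542.17 -325.63  155.31] 97.52834351743937
```

View pics/w2.png

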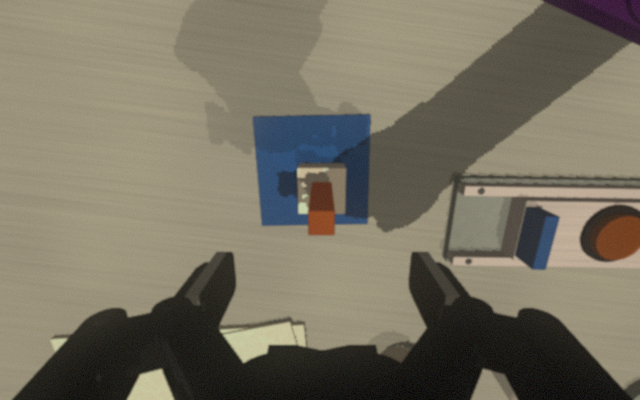

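The handle top is at (321,222), centred between the jaws and square to them. I'll descend and grip.

```bash
python3 -m creep '{"jaw":[1,1,1,1,1],"offset":[[1.2,0,30],[0,0,30],[0,0,25],[0,0,20],[0,0,0]],"yaw":[0,0,0,0,0]}'
python3 -m creep '{"jaw":[0,0,0,0,0],"offset":[[0,0,0],[0,0,0],[0,0,0],[0,0,0],[0,0,0]],"yaw":[0,0,0,0,0]}'
python3 -m creep '{"jaw":[0,0,0,0,0],"offset":[[0,0,0],[0,0,0],[0,0,-10],[0,0,-20],[0,0,0]],"yaw":[0,0,0,0,0]}'
```

```text
clock: 4.8
ee_pos: [539.6, -325.2, 48.3]
ee_rot: [[-0.991, -0.131, -0.002], [-0.131, 0.991, 0.001], [0.002, 0.001, -1.0]]
ft_force: [-0.2, -0.4, 0.4]
gripper_width: 85.7
clock: 5.42
ee_pos: [540.6, -326.0, 49.9]
ee_rot: [[-0.991, -0.131, 0.001], [-0.131, 0.991, -0.0], [-0.001, -0.0, -1.0]]
ft_force: [-0.7, 0.8, 3.2]
gripper_width: 17.5
clock: 6.05
ee_pos: [541.8, -327.0, 81.7]
ee_rot: [[-0.991, -0.131, 0.004], [-0.131, 0.991, -0.002], [-0.004, -0.003, -1.0]]
ft_force: [0.1, -0.7, -0.9]
gripper_width: 17.5
```

Grip good (17.5 mm), tool lifted with its underside at z≈34. I'll bring it behind the carriage tail.

```bash
python3 -m creep '{"jaw":[0,0,0,0,0],"offset":[[0,0,0],[-16,20,0],[-16,30,0],[0,30,0],[0,30,0]],"yaw":[1.2,0,0,0,0]}'
python3 -m creep '{"jaw":[0,0,0,0,0],"offset":[[0,25,0],[0,13,0],[0,0,0],[0,0,0],[0,0,0]],"yaw":[0,0,0,0,0]}'
python3 - <<'E'
from h import *
st=telemetry.state(); w=snapshot('wrist'); c=cam('wrist',st); s=snapshot('side'); print(st['ee_pos'],st['ft_force'])
cv2.imwrite('pics/w3.png',np.vstack([w[130:400,200:600,::-1],s[130:400,200:600,::-1]]))
E
```

```text
clock: 6.68
ee_pos: [559.4, -211.5, 78.5]
ee_rot: [[-0.994, -0.11, -0.001], [-0.11, 0.994, 0.0], [0.001, 0.0, -1.0]]
ft_force: [0.0, 0.6, -2.3]
gripper_width: 17.4
clock: 7.3
ee_pos: [555.6, -177.0, 79.4]
ee_rot: [[-0.994, -0.108, 0.0], [-0.108, 0.994, -0.001], [-0.0, -0.001, -1.0]]
ft_force: [0.4, -0.2, -0.8]
gripper_width: 17.4
[ 555.56 -176.95   79.44] [ 0.36 -0.25 -0.82]
```

View pics/w3.png

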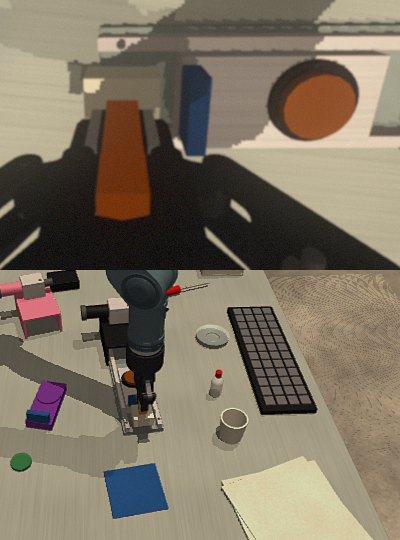

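The foot at crop (120,90) is just behind the blue plate at (195,110), clear above the walls. I'll creep in.

```bash
python3 -m creep '{"jaw":[0,0,0,0,0],"offset":[[-1.2,3,0],[0,3,0],[0,3,0],[0,2,0],[0,2,0]],"yaw":[0,0,0,0,0]}'
python3 -m creep '{"jaw":[0,0,0,0,0],"offset":[[0,2,0],[0,2,0],[0,2,0],[0,2,0],[0,2,0]],"yaw":[0,0,0,0,0]}'
python3 -m creep '{"jaw":[0,0,0,0,0],"offset":[[0,2,0],[0,2,0],[0,2,0],[0,2,0],[0,2,0]],"yaw":[0,0,0,0,0]}'
```

```text
clock: 8.02
ee_pos: [555.4, -161.9, 79.3]
ee_rot: [[-0.994, -0.111, -0.0], [-0.111, 0.994, -0.0], [0.0, -0.0, -1.0]]
ft_force: [0.3, 0.2, -0.4]
gripper_width: 17.5
clock: 8.65
ee_pos: [554.3, -152.3, 79.3]
ee_rot: [[-0.994, -0.11, 0.0], [-0.11, 0.994, -0.0], [-0.0, -0.0, -1.0]]
ft_force: [-0.0, -3.1, -2.8]
gripper_width: 17.1
clock: 9.28
ee_pos: [553.2, -142.1, 79.3]
ee_rot: [[-0.994, -0.11, 0.0], [-0.11, 0.994, -0.0], [-0.0, -0.0, -1.0]]
ft_force: [0.3, -3.1, -2.2]
gripper_width: 17.2
```

Contact; sliding force is about 3 N. I'll keep going until about 80 mm of travel, the earliest the stop could come.

```bash
R='x'
python3 -m creep '{"jaw":[0,0,0,0,0],"offset":[[0,2.5,0],[0,3,0],[0,3,0],[0,3,0],[0,3,0]],"yaw":[0,0,0,0,0]}'
python3 -m creep '{"jaw":[0,0,0,0,0],"offset":[[0,3,0],[0,3,0],[0,3,0],[0,3,0],[0,3,0]],"yaw":[0,0,0,0,0]}'
python3 -m creep '{"jaw":[0,0,0,0,0],"offset":[[0,3,0],[0,3,0],[0,3,0],[0,2,0],[0,2,0]],"yaw":[0,0,0,0,0]}'
python3 -m creep '{"jaw":[0,0,0,0,0],"offset":[[0,2,0],[0,2,0],[0,2,0],[0,1.5,0],[0,1,0]],"yaw":[0,0,0,0,0]}' | grep -v rot
```

```text
clock: 9.9
ee_pos: [551.6, -127.7, 79.3]
ee_rot: [[-0.994, -0.11, -0.0], [-0.11, 0.994, -0.0], [0.0, -0.0, -1.0]]
ft_force: [0.4, -2.7, -2.3]
gripper_width: 17.7
clock: 10.52
ee_pos: [549.9, -112.7, 79.3]
ee_rot: [[-0.994, -0.11, -0.0], [-0.11, 0.994, -0.0], [0.0, -0.0, -1.0]]
ft_force: [-0.0, -3.9, -2.0]
gripper_width: 17.2
clock: 11.15
ee_pos: [548.5, -99.9, 79.3]
ee_rot: [[-0.994, -0.11, 0.0], [-0.11, 0.994, -0.0], [-0.0, -0.0, -1.0]]
ft_force: [0.8, -4.0, -1.4]
gripper_width: 17.4
clock: 11.78
ee_pos: [547.6, -91.4, 79.3]
ft_force: [0.2, -4.1, -1.1]
gripper_width: 17.5
```

Now 3 mm per call, each chained to the next only while the push force stays under 5.5 N.

```bash
cat > ok.sh <<'E'
#!/bin/bash
# show y and force of a creep report; fail when the push force exceeds 5.5 N
awk '/ee_pos/||/ft_force/||/clock/{printf "%s  ",$0} /ft_force/{gsub(/,/,""); if($3< -5.5)b=1} END{print ""; exit b}'
E
chmod +x ok.sh
python3 -m creep '{"jaw":[0,0,0,0],"offset":[[0,0.8,0],[0,0.8,0],[0,0.8,0],[0,0.6,0]],"yaw":[0,0,0,0]}' | ./ok.sh &&
python3 -m creep '{"jaw":[0,0,0,0],"offset":[[0,0.8,0],[0,0.8,0],[0,0.8,0],[0,0.6,0]],"yaw":[0,0,0,0]}' | ./ok.sh &&
python3 -m creep '{"jaw":[0,0,0,0],"offset":[[0,0.8,0],[0,0.8,0],[0,0.8,0],[0,0.6,0]],"yaw":[0,0,0,0]}' | ./ok.sh &&
python3 -m creep '{"jaw":[0,0,0,0],"offset":[[0,0.8,0],[0,0.8,0],[0,0.8,0],[0,0.6,0]],"yaw":[0,0,0,0]}' | ./ok.sh &&
python3 -m creep '{"jaw":[0,0,0,0],"offset":[[0,0.8,0],[0,0.8,0],[0,0.8,0],[0,0.6,0]],"yaw":[0,0,0,0]}' | ./ok.sh &&
python3 -m creep '{"jaw":[0,0,0,0],"offset":[[0,0.8,0],[0,0.8,0],[0,0.8,0],[0,0.6,0]],"yaw":[0,0,0,0]}' | ./ok.sh &&
python3 -m creep '{"jaw":[0,0,0,0],"offset":[[0,0.8,0],[0,0.8,0],[0,0.8,0],[0,0.6,0]],"yaw":[0,0,0,0]}' | ./ok.sh &&
python3 -m creep '{"jaw":[0,0,0,0],"offset":[[0,0.8,0],[0,0.8,0],[0,0.8,0],[0,0.6,0]],"yaw":[0,0,0,0]}' | ./ok.sh
```

```text
clock: 12.28  ee_pos: [547.3, -88.6, 79.3]  ft_force: [0.5, -2.9, -1.3]  
clock: 12.78  ee_pos: [546.9, -85.5, 79.3]  ft_force: [0.2, -4.0, -0.6]  
clock: 13.28  ee_pos: [546.6, -82.5, 79.3]  ft_force: [-0.2, -3.0, -0.8]  
clock: 13.78  ee_pos: [546.2, -79.6, 79.3]  ft_force: [0.8, -4.2, -0.1]  
clock: 14.28  ee_pos: [545.9, -76.6, 79.3]  ft_force: [-0.1, -3.6, -0.8]  
clock: 14.78  ee_pos: [545.6, -73.6, 79.3]  ft_force: [0.2, -4.1, -1.2]  
clock: 15.28  ee_pos: [545.3, -70.6, 79.3]  ft_force: [0.3, -3.8, -0.3]  
clock: 15.78  ee_pos: [544.9, -67.6, 79.3]  ft_force: [0.0, -4.6, 0.4]
```

```bash
python3 -m creep '{"jaw":[0,0,0,0],"offset":[[0,0.8,0],[0,0.8,0],[0,0.8,0],[0,0.6,0]],"yaw":[0,0,0,0]}' | ./ok.sh &&
python3 -m creep '{"jaw":[0,0,0,0],"offset":[[0,0.8,0],[0,0.8,0],[0,0.8,0],[0,0.6,0]],"yaw":[0,0,0,0]}' | ./ok.sh &&
python3 -m creep '{"jaw":[0,0,0,0],"offset":[[0,0.8,0],[0,0.8,0],[0,0.8,0],[0,0.6,0]],"yaw":[0,0,0,0]}' | ./ok.sh &&
python3 -m creep '{"jaw":[0,0,0,0],"offset":[[0,0.8,0],[0,0.8,0],[0,0.8,0],[0,0.6,0]],"yaw":[0,0,0,0]}' | ./ok.sh &&
python3 -m creep '{"jaw":[0,0,0,0],"offset":[[0,0.8,0],[0,0.8,0],[0,0.8,0],[0,0.6,0]],"yaw":[0,0,0,0]}' | ./ok.sh &&
python3 -m creep '{"jaw":[0,0,0,0],"offset":[[0,0.8,0],[0,0.8,0],[0,0.8,0],[0,0.6,0]],"yaw":[0,0,0,0]}' | ./ok.sh &&
python3 -m creep '{"jaw":[0,0,0,0],"offset":[[0,0.8,0],[0,0.8,0],[0,0.8,0],[0,0.6,0]],"yaw":[0,0,0,0]}' | ./ok.sh &&
python3 -m creep '{"jaw":[0,0,0,0],"offset":[[0,0.8,0],[0,0.8,0],[0,0.8,0],[0,0.6,0]],"yaw":[0,0,0,0]}' | ./ok.sh &&
python3 -m creep '{"jaw":[0,0,0,0],"offset":[[0,0.8,0],[0,0.8,0],[0,0.8,0],[0,0.6,0]],"yaw":[0,0,0,0]}' | ./ok.sh &&
python3 -m creep '{"jaw":[0,0,0,0],"offset":[[0,0.8,0],[0,0.8,0],[0,0.8,0],[0,0.6,0]],"yaw":[0,0,0,0]}' | ./ok.sh
```

```text
clock: 16.27  ee_pos: [544.6, -64.6, 79.3]  ft_force: [0.7, -3.8, 0.1]  
clock: 16.77  ee_pos: [544.3, -61.6, 79.3]  ft_force: [0.7, -4.4, -0.1]  
clock: 17.27  ee_pos: [543.9, -58.7, 79.3]  ft_force: [1.0, -5.0, 0.5]  
clock: 17.77  ee_pos: [543.6, -55.7, 79.3]  ft_force: [0.5, -4.6, 0.2]  
clock: 18.27  ee_pos: [543.2, -52.7, 79.3]  ft_force: [-0.2, -5.6, 0.9]
```

```bash
python3 -m creep '{"jaw":[0,0],"offset":[[0,0.5,0],[0,0.5,0]],"yaw":[0,0]}' | ./ok.sh
python3 -m creep '{"jaw":[0,0],"offset":[[0,0.5,0],[0,0,0]],"yaw":[0,0]}' | ./ok.sh
python3 -m creep '{"jaw":[0,0],"offset":[[0,0,0],[0,0,0]],"yaw":[0,0]}' | ./ok.sh
```

```text
clock: 18.52  ee_pos: [543.2, -51.8, 79.3]  ft_force: [1.1, -5.1, 1.1]  
clock: 18.77  ee_pos: [543.1, -51.1, 79.3]  ft_force: [0.2, -4.0, 1.4]  
clock: 19.02  ee_pos: [543.1, -51.2, 79.2]  ft_force: [1.5, -4.5, 1.1]
```

Not the stop: 1.5 mm further brought no rise, just a slow drift in friction. Carrying on at 2 mm per call with the limit at 6.3 N.

```bash
sed -i 's/-5.5/-6.3/' ok.sh
python3 -m creep '{"jaw":[0,0,0],"offset":[[0,0.7,0],[0,0.7,0],[0,0.6,0]],"yaw":[0,0,0]}' | ./ok.sh &&
python3 -m creep '{"jaw":[0,0,0],"offset":[[0,0.7,0],[0,0.7,0],[0,0.6,0]],"yaw":[0,0,0]}' | ./ok.sh &&
python3 -m creep '{"jaw":[0,0,0],"offset":[[0,0.7,0],[0,0.7,0],[0,0.6,0]],"yaw":[0,0,0]}' | ./ok.sh &&
python3 -m creep '{"jaw":[0,0,0],"offset":[[0,0.7,0],[0,0.7,0],[0,0.6,0]],"yaw":[0,0,0]}' | ./ok.sh &&
python3 -m creep '{"jaw":[0,0,0],"offset":[[0,0.7,0],[0,0.7,0],[0,0.6,0]],"yaw":[0,0,0]}' | ./ok.sh &&
python3 -m creep '{"jaw":[0,0,0],"offset":[[0,0.7,0],[0,0.7,0],[0,0.6,0]],"yaw":[0,0,0]}' | ./ok.sh &&
python3 -m creep '{"jaw":[0,0,0],"offset":[[0,0.7,0],[0,0.7,0],[0,0.6,0]],"yaw":[0,0,0]}' | ./ok.sh &&
python3 -m creep '{"jaw":[0,0,0],"offset":[[0,0.7,0],[0,0.7,0],[0,0.6,0]],"yaw":[0,0,0]}' | ./ok.sh &&
python3 -m creep '{"jaw":[0,0,0],"offset":[[0,0.7,0],[0,0.7,0],[0,0.6,0]],"yaw":[0,0,0]}' | ./ok.sh &&
python3 -m creep '{"jaw":[0,0,0],"offset":[[0,0.7,0],[0,0.7,0],[0,0.6,0]],"yaw":[0,0,0]}' | ./ok.sh
```

```text
clock: 19.4  ee_pos: [542.9, -49.3, 79.3]  ft_force: [0.5, -4.6, 0.5]  
clock: 19.77  ee_pos: [542.7, -47.2, 79.3]  ft_force: [0.7, -4.4, 1.0]  
clock: 20.15  ee_pos: [542.4, -45.3, 79.3]  ft_force: [0.4, -4.9, 0.4]  
clock: 20.52  ee_pos: [542.2, -43.3, 79.3]  ft_force: [0.9, -4.3, 0.6]  
clock: 20.9  ee_pos: [542.0, -41.3, 79.3]  ft_force: [1.2, -5.3, 0.6]  
clock: 21.28  ee_pos: [541.8, -39.3, 79.3]  ft_force: [1.2, -4.8, 0.9]  
clock: 21.65  ee_pos: [541.6, -37.3, 79.3]  ft_force: [0.9, -5.0, 1.1]  
clock: 22.02  ee_pos: [541.4, -36.3, 79.3]  ft_force: [0.8, -5.9, 0.8]  
clock: 22.4  ee_pos: [541.3, -35.4, 79.4]  ft_force: [0.1, -7.3, 0.7]
```

The stop is felt at y≈-37: force is rising and the TCP lags. I'll press a little more, about 1 mm per call.

```bash
sed -i 's/-6.3/-10.3/' ok.sh
python3 -m creep '{"jaw":[0,0],"offset":[[0,0,0],[0,0,0]],"yaw":[0,0]}' | ./ok.sh &&
python3 -m creep '{"jaw":[0,0],"offset":[[0,0.5,0],[0,0.5,0]],"yaw":[0,0]}' | ./ok.sh &&
python3 -m creep '{"jaw":[0,0],"offset":[[0,0.5,0],[0,0.5,0]],"yaw":[0,0]}' | ./ok.sh &&
python3 -m creep '{"jaw":[0,0],"offset":[[0,0.5,0],[0,0.5,0]],"yaw":[0,0]}' | ./ok.sh
```

```text
clock: 22.65  ee_pos: [541.4, -35.4, 79.4]  ft_force: [1.1, -6.8, 0.1]  
clock: 22.9  ee_pos: [541.3, -35.0, 79.4]  ft_force: [1.0, -8.8, -0.2]  
clock: 23.15  ee_pos: [541.2, -34.6, 79.4]  ft_force: [0.5, -8.7, -0.2]  
clock: 23.4  ee_pos: [541.2, -34.1, 79.4]  ft_force: [1.3, -10.8, -0.5]
```

About 6 N on the stop, which is seated. I'll back off slowly and return to the mat.

```bash
python3 -m creep '{"jaw":[0,0,0,0,0],"offset":[[0,-1,0],[0,-1,0],[0,-2,0],[0,-3,0],[0,-4,0]],"yaw":[0,0,0,0,0]}'|grep -v rot
python3 -m creep '{"jaw":[0,0,0,0,0],"offset":[[0,-10,0],[0,-20,0],[0,-30,0],[0,-30,0],[0,-30,0]],"yaw":[0,0,0,0,0]}'|grep -v rot
python3 -m creep '{"jaw":[0,0,0,0,0],"offset":[[0,-30,0],[10,-30,0],[10,-30,0],[10,-30,0],[10,-30,0]],"yaw":[0,0,0,0,0]}'|grep -v rot
python3 -m creep '{"jaw":[0,0,0,0],"offset":[[0,-15,0],[0,-3,0],[0,0,0],[0,0,0]],"yaw":[0,0,0,0]}'
python3 - <<'E'
from h import *
s=snapshot('side'); w=snapshot('wrist')
cv2.imwrite('pics/s4.png',np.hstack([cv2.resize(s[150:390,250:430,::-1],None,fx=2,fy=2),w[:,290:640,::-1].copy()[:480] if 0 else cv2.copyMakeBorder(w[:,230:640,::-1],0,80,0,0,cv2.BORDER_CONSTANT)]))
E
```

```text
clock: 24.02
ee_pos: [541.1, -38.9, 78.6]
ft_force: [-0.0, -0.3, -2.1]
gripper_width: 17.1
clock: 24.65
ee_pos: [555.0, -161.3, 79.0]
ft_force: [0.3, 0.3, -1.7]
gripper_width: 17.1
clock: 25.28
ee_pos: [531.5, -314.8, 78.9]
ft_force: [0.1, -0.2, -1.2]
gripper_width: 17.2
clock: 25.78
ee_pos: [534.9, -329.8, 79.0]
ee_rot: [[-0.994, -0.113, -0.0], [-0.113, 0.994, 0.002], [-0.0, 0.002, -1.0]]
ft_force: [0.2, 0.5, -1.7]
gripper_width: 17.2
```

View pics/s4.png

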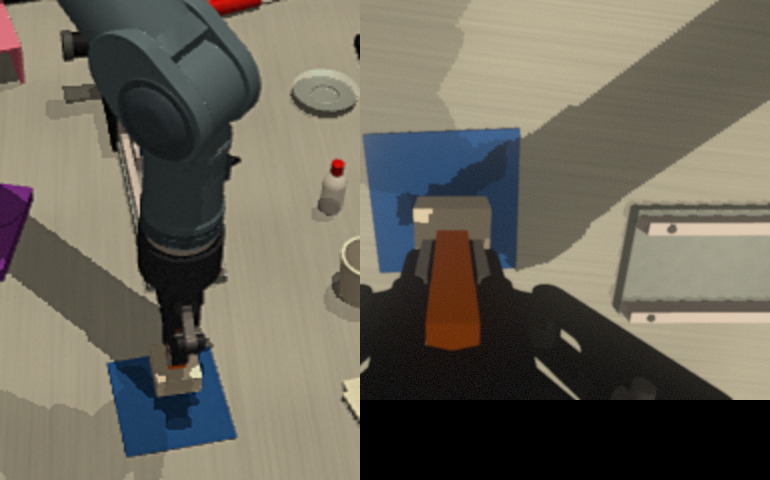

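The tool is upright over the mat and the carriage has gone from the slide's tail end. Lowering.

```bash
python3 -m creep '{"jaw":[0,0,0,0,0],"offset":[[0,0,10],[0,0,10],[0,0,5],[0,0,1.5],[0,0,0]],"yaw":[0,0,0,0,0]}'|grep -v rot
python3 -m creep '{"jaw":[0,0,0,0],"offset":[[0,0,0.5],[0,0,0.5],[0,0,0.5],[0,0,0]],"yaw":[0,0,0,0]}'|grep -v rot
```

```text
clock: 26.5
ee_pos: [534.0, -332.1, 52.7]
ft_force: [-0.9, 0.0, -1.3]
gripper_width: 17.1
clock: 27.0
ee_pos: [534.0, -332.0, 51.3]
ft_force: [0.3, 0.2, -0.9]
gripper_width: 17.4
```

```bash
python3 -m creep '{"jaw":[0,0,0],"offset":[[0,0,0.5],[0,0,0.5],[0,0,0]],"yaw":[0,0,0]}'|grep -v rot
python3 -m creep '{"jaw":[0,0,0],"offset":[[0,0,0.5],[0,0,0],[0,0,0]],"yaw":[0,0,0]}'|grep -v rot
```

```text
clock: 27.38
ee_pos: [534.0, -331.9, 50.2]
ft_force: [-0.7, -0.3, -1.8]
gripper_width: 17.0
clock: 27.75
ee_pos: [534.1, -332.1, 49.9]
ft_force: [0.2, 0.6, 0.6]
gripper_width: 17.1
```

Weight is off (Fz -1.7 → +0.6), so the tool is standing. I'll open, rise and check.

```bash
python3 -m creep '{"jaw":[0.25,0.35,0.6,1,1],"offset":[[0,0,0],[0,0,0],[0,0,0],[0,0,0],[0,0,0]],"yaw":[0,0,0,0,0]}'|grep -v rot
python3 -m creep '{"jaw":[1,1,1,1,1],"offset":[[0,0,0],[0,0,-10],[0,0,-30],[0,0,-40],[0,0,-40]],"yaw":[0,0,0,0,0]}'|grep -v rot
python3 -m creep '{"jaw":[1,1,1,1,1],"offset":[[0,0,-50],[0,0,-50],[0,60,0],[0,50,0],[0,0,0]],"yaw":[0,0,0,0,0]}'|grep -v rot
python3 - <<'E'
from h import *
st=telemetry.state(); w=snapshot('wrist'); c=cam('wrist',st); print(st['ee_pos'])
s=snapshot('side'); t=snapshot('top')
cv2.imwrite('pics/w5.png',w[:,:,::-1]); cv2.imwrite('pics/s5.png',s[:,:,::-1])
for b in blobs(mask(w,(5,130,60),(20,255,255)),60): print('or',b[0],b[1],'z46',ray(c,[b[1][0]],46)[0],'z104',ray(c,[b[1][0]],104)[0])
for b in blobs(mask(w,*BLUE),60): print('bl',b[0],b[1],'z60',ray(c,[b[1][0]],60)[0],'z3',ray(c,[b[1][0]],3)[0])
E
```

```text
clock: 28.38
ee_pos: [534.0, -332.0, 49.8]
ft_force: [-0.1, -0.5, -0.0]
gripper_width: 82.2
clock: 29.0
ee_pos: [534.0, -332.1, 171.6]
ft_force: [0.8, -0.1, -0.2]
gripper_width: 85.6
clock: 29.62
ee_pos: [522.7, -216.8, 270.3]
ft_force: [0.4, -0.1, -0.3]
gripper_width: 85.5
[ 522.68 -216.81  270.26]
or 276.5 ((211.16207885742188, 178.94482421875), (17.190414428710938, 21.259645462036133), 85.2363510131836) z46 [ 549.73 -349.7    46.  ] z104 [ 533.13 -329.77  104.  ]
bl 1578.0 ((249.5, 156.5), (77.0, 47.0), 90.0) z60 [ 513.59 -301.04   60.  ] z3 [ 524.6  -313.39    3.  ]
bl 147.5 ((387.3000183105469, 8.099998474121094), (9.486831665039062, 20.23857307434082), 18.434947967529297) z60 [ 346.17 -169.82   60.  ] z3 [ 329.59 -160.55    3.  ]
bl 146.0 ((488.0872497558594, 204.33892822265625), (6.198342800140381, 35.857704162597656), 10.007980346679688) z60 [538.03  -8.76  60.  ] z3 [553.07  27.06   3.  ]
```

View pics/w5.png

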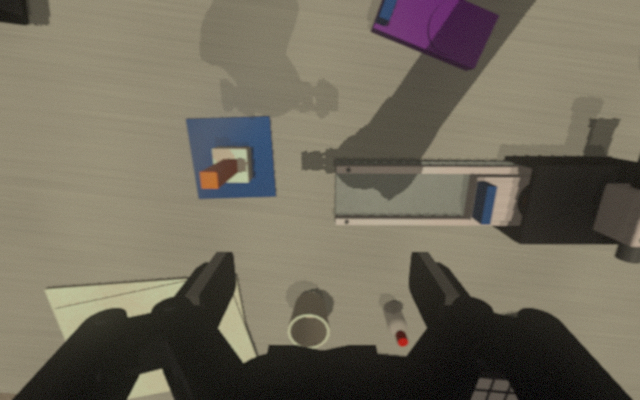

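The tool stands upright on the mat: handle top (209,180) px is at (533,-330) mm, about 5 mm from the mat centre. The carriage plate at (488,204) px is where it was left under the hood, the vial and cup look undisturbed, and the robot is clear.

```bash
python3 -c "
from workcell import sign_off; print(sign_off())"
```

```text
the job is handed in; nothing more can be done
None
```

I pushed the carriage into the hood with the tool's foot only, then stood the tool back on its blue mat. The job was handed in at about 30 s. No verdict was reported.

- **Seating:** The carriage slid at 3 to 5 N. The rubber stop showed at TCP y ≈ -37 mm, after roughly 124 mm of travel. The total push peaked at 10.8 N, so I estimate about 6 N on the stop. I then backed off 1 mm at a time.
- **Tool:** It stands upright at about (533, -330) mm, roughly 5 mm from the mat centre by camera. The gripper is open and the arm is clear.
- **Carriage at rest:** The plate moved about 125 mm by camera, against about 127 mm from the arm. That agrees within the 2 mm calibration, or with a small spring-back.
- **Not checked:** The force left on the stop after release could not be measured; I rely on the slide friction holding it. The sample is now hidden inside the hood, so its place on the chuck was not seen at the end. The carriage was moved slowly throughout, at up to about 24 mm/s.
- **Bystanders:** The vial and cup looked undisturbed in the last picture. I did not measure the bystanders' positions.

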